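# Change the attachment on a hair dryer

### The job

The hair dryer standing nose up in its stand has the toothed pick attachment on; change it for the big flat nozzle. Lift the pick off, set it down (do not drop it) in the half-open wooden drawer and shut the drawer fully with the pick inside, and slide the big nozzle, collar down, over the dryer's barrel until it is fully home, keeping hold of it until it is down. Leave the small travel nozzle and everything else where they are.

Things in the scene. Friction and masses are not known exactly. Their poses are not given: they have to be found in the camera images.
- pick: Black plastic pick attachment, 93 mm tall, on the dryer at the start. Collar below (outer 58 mm, bore 50 mm, 34 mm deep), narrowing from 34 to 52 mm height into a flat lip 56 wide, 16 thick, up to 74 mm, then five 8 mm thick teeth up to 93. Origin: centre of the collar's lower rim; z up, x along the lip's width, y through its thickness. Grip the lip across its thickness. 40 to 85 g.
- nozzle: Big flat nozzle, black plastic, 90 mm tall, standing on its collar on the counter. Collar below (outer 58 mm, bore 50 mm, 34 mm deep), narrowing from 34 to 52 mm height into a flat lip 64 wide, 16 thick, up to 90 mm, slot mouth on top. Origin: centre of the collar's lower rim; z up, x along the lip's width, y through its thickness. Grip the lip across its thickness. 40 to 85 g.
- dryer_top (a point): Centre of the top of the dryer's upright grey barrel end, 177 mm above the counter. The barrel end is 47 mm across, 32 mm long, its top 6 mm tapering to 39 mm. Dryer and stand are fixed: white body 76 mm across, black foot 128 mm across, level handle along the dryer's +y at 85 mm height, reaching 145 mm from the axis.
- dryer_seat (a point): On the barrel axis, on the shoulder below the grey barrel end, 145 mm above the counter: a collar that is fully home has its lower rim here. Axes as the dryer: z up, y along the handle.
- caddy_drawer0 (a joint): How far the wooden drawer is pulled out, m: 0 shut, 0.149 fully out; starts half open. It slides freely and opens towards its -x. The drawer box is fixed on the counter, 220 mm deep, 260 mm wide, 145 mm high.
- caddy_drawer0_handle (a point): Middle of the drawer's steel bar handle (120 mm long along y), 107 mm above the counter, 35 mm out from the drawer front. Axes as the drawer: x points into the box (the shutting direction), y along the handle, z up.
- drawer_spot (a point): Drawer's inner floor (22 mm above the counter), midway across, 55 mm behind the inside of its front: a good place to stand the pick. Axes: x into the box, z up. The drawer's inside runs 55 mm forward, 120 mm back, 100 mm to each side of here; its front is 131 mm high, the box opening 133 mm (above the counter).
- small_nozzle: Bystander: small travel nozzle of the same shape, 60 mm tall, collar 40 mm across; it does not fit this dryer. Origin: centre of its lower rim.
- mug: Bystander: white ceramic mug, 80 mm across, 90 mm tall. Origin: centre of its underside.
- tin: Bystander: round aluminium tin, 75 mm across, 30 mm tall, on top of the drawer box. Origin: centre of its underside.
- comb: Bystander: black comb lying flat, 165 mm long along its x, 36 mm wide, 6 mm thick. Origin: near the middle of its underside.
- plug_case: Bystander: blue silicone ear plug case, 70 x 45 x 24 mm. Origin: centre of its underside.
- jar: Bystander: amber glass jar with metal cap, 60 mm across, 55 mm tall. Origin: centre of its underside.
Mind the look-alikes: they are no part of the job. What is shaped like the pick but yellow is not meant.

How it is judged:
On the way, in this order (a step that is already met when the one before it is completed fails the run):
1. the pick is lifted clear of the dryer's barrel (z of pick in the frame of dryer_seat above 0.036 m), for 0.1 s.
2. the pick has been set down in the drawer and let go (x of pick in the frame of drawer_spot between -0.06 and 0.125 m and y of pick in the frame of drawer_spot between -0.12 and 0.12 m and z of pick in the frame of drawer_spot between -0.01 and 0.06 m and contact force between the fingers and pick below 0.05 N and linear speed of pick below 0.05 m/s), for 0.2 s.
At the end, for the whole second after the job is handed in: Pick inside the drawer, at rest; drawer shut within 8 mm; big nozzle on the barrel mouth up, its rim within 4 mm of the shoulder and 5 mm of the axis, upright within 0.08 rad, released, at rest. Bystanders within 30 mm of their starts (x of pick in the frame of drawer_spot between -0.06 and 0.125 m and y of pick in the frame of drawer_spot between -0.12 and 0.12 m and z of pick in the frame of drawer_spot between -0.01 and 0.06 m and value of joint caddy_drawer0 below 0.008 m and z of nozzle in the frame of dryer_seat between -0.004 and 0.004 m and horizontal distance between nozzle and dryer_seat below 0.005 m and angle between nozzle's own z axis and vertical below 0.08 rad and contact force between the fingers and nozzle below 0.05 N and linear speed of each of nozzle, pick below 0.02 m/s); the robot touches nothing.
It fails at once if a bystander (small nozzle, mug, tin, comb, ear plug case, jar) is moved by more than 30 mm (distance of any of small_nozzle, mug, tin, comb, plug_case, jar from where it was at the start of the episode above 0.03 m).
It fails at once if the nozzle is let go over the barrel more than 15 mm short of home (horizontal distance between nozzle and dryer_seat below 0.03 m and z of nozzle in the frame of dryer_seat above 0.015 m and contact force between the fingers and nozzle below 0.05 N).
It fails at once if the pick is dropped (falls free more than 45 mm above the drawer floor) (contact force between the fingers and pick below 0.05 N and z of pick in the frame of drawer_spot above 0.045 m and linear speed of pick above 0.4 m/s and horizontal distance between pick and dryer_seat above 0.05 m).
It also fails if it takes over 72 s, if anything falls off the work surface, if the arm or the gripper's body presses on something with over 40 N, if the wrist force passes 120 N, or if a joint passes its speed limit or range.

### The arm

A 6-joint arm with a two-finger parallel gripper is mounted at the origin on the work surface. World frame = base frame: x ahead of the robot, y to its left, z up, the work surface at z = 0. Lengths are in m, angles in rad, forces in N, time in s.
With the tool pointing down it reaches from about 0.375 to 0.9 m from the base axis. Payload 3.1 kg.
Tool frame: the origin (TCP) lies on the centre line of the jaws, within the pads' length; the fingertips stand 19 mm ahead of it and the grasp point (between the pads) is the TCP; z points along the fingers, y is the line along which they close (so a half turn about z gives the same grasp; the last joint's range is limited). The gripper opens to 85 mm and grips with 20 to 120 N. Pads are 22 mm wide; open, the fingers measure 114 mm over their backs; the gripper's body (76 mm by 85 mm) begins 54 mm behind the grasp point. The pads swing forward as they close: fully open they stand 13 mm farther back than shut.
Start: joints at [-1.518, 0.527, 1.433, -0, 1.181, -0.178], TCP at [0.144, -0.608, 0.25] pointing down, gripper open.
Joint ranges: [-3.08, 3.08], [-0.75, 2.2], [0.22, 2.44], [-1.43, 4.57], [0, 2.65], [-2.85, 2.85]. Speed limits (rad/s): [2.79, 2.79, 3.14, 3.14, 3.14, 3.14].

### API

Orientations are given as a unit quaternion [x, y, z, w].
In Python, from station import manip, cams, sign_off gives the robot as it stands.
- The arm moves only by the tool carry_out, never from a script. Its argument "targets" is a list that holds one entry, the list of rows, each a list of 7 numbers: the shift along the tool's x, y, z in cm, then the turn, a rotation vector about the tool's x, y, z in degrees, then the finger opening in cm, from 0 to 8.54. A call has 1 to 12 rows; each row is the pose to reach, as a shift and turn from the pose commanded when the call began, along the tool's axes at that moment; what a row does not reach only later rows make up. A row lasts 1/12 s, in which the tool goes at most 41.7 mm and 7.16 degrees, less where a joint would pass 70% of its speed; a pose out of reach is approached as far as the arm can. A call with a gripper value outside its range is refused whole. The fingers move at their own pace and stop on an object; "force" is the grip in N (left out, the last holds). Time passes only in rows, so rows that repeat a pose let the fingers close. It gives the time, the measured TCP pose, the force, the opening and the grip force at its end, in the units of the state.
- manip.sense(): the state, without advancing time (a new reading comes with each control period).
- cams.snapshot(name): name is "scene" or "top"; returns the picture (420x560x3 uint8, red, green, blue); there is no depth.
- cams.camera_info(name): a dict with "K" (3x3 intrinsics, pixels), "T" (4x4, takes a point from camera to world coordinates). Camera axes: x right, y down, z forward; pixel columns grow to the right and rows downward; lengths in m; the calibration is good to about 2 mm. A picture is of the moment at which its call begins. camera_info takes no time and is no camera call.
- sign_off(): hands the job in; it is judged then, once.
The state is a dict: "t": time; "q": joint angles; "qd": joint speeds; "tau": joint torques, N m; "tcp_pos": TCP position; "tool_rot": TCP orientation; "force": force on the tool from outside, world axes, zero at the start; "ft_torque": the same for the moment, N m; "finger_gap": opening from 0.0 (shut) to 1.0 (fully open); "gripper_force": force on a finger pad.
Only numpy, scipy, OpenCV 4.12 (cv2) and the standard library are available. Lean on these libraries where they do the work, as an engineer would, in place of code of your own. Each camera call takes 0.05 s, during which the arm holds its last target. There are 200 camera calls.

## Working session

There is one attempt and no reset: what is moved stays moved. The work goes in short steps, Python scripts to look and compute and a tool call to move; the robot and the scene stay as the last step left them, time stands still between calls to the robot, and variables do not carry over. Pictures are saved under pics/ and viewed, at most 10 in all, crops included, and the job is handed in when it is done.

Besides the shell and the picture viewer there is one more tool, called after "Request:" by a JSON object that holds its "api" and its "payload". carry_out: Moves the arm, as the interface text tells. Its arguments: {"type":"object","properties":{"targets":{"type":"array"},"force":{"type":"number"}},"required":["targets"]}

```bash
mkdir -p pics; python3 - <<'E'
from station import manip,cams
import cv2,numpy as np
for n in("scene","top"):
    im=cams.snapshot(n); cv2.imwrite(f"pics/{n}0.png",im[:,:,::-1]); c=cams.camera_info(n); print(n,np.round(c["K"],1).tolist(),np.round(c["T"],3).tolist())
s=manip.sense(); print({k:np.round(v,3).tolist() for k,v in s.items()})
E
```

```text
scene [[527.9, 0.0, 270.9], [0.0, 527.9, 221.0], [0.0, 0.0, 1.0]] [[0.343, 0.712, -0.613, 1.364], [0.939, -0.256, 0.228, -0.237], [0.005, -0.654, -0.756, 1.135], [0.0, 0.0, 0.0, 1.0]]
top [[486.9, 0.0, 280.2], [0.0, 486.9, 208.7], [0.0, 0.0, 1.0]] [[-0.008, -0.982, 0.186, 0.266], [-1.0, 0.011, 0.011, 0.054], [-0.013, -0.186, -0.982, 1.569], [0.0, 0.0, 0.0, 1.0]]
{'t': 0.1, 'q': [-1.518, 0.528, 1.434, -0.0, 1.181, -0.178], 'qd': [0.001, -0.002, -0.004, -0.001, -0.001, -0.0], 'tau': [-0.0, -44.33, -17.859, -0.0, 0.004, 0.0], 'tcp_pos': [0.144, -0.608, 0.249], 'tool_rot': [0.993, 0.116, 0.0, -0.001], 'force': [0.073, 0.525, 0.786], 'ft_torque': [0.011, -0.007, -0.044], 'gripper_force': 0.0, 'finger_gap': 0.997}
```

View pics/scene0.png

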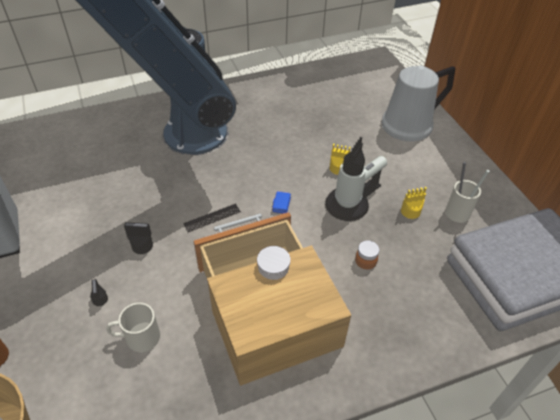

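View pics/top0.png

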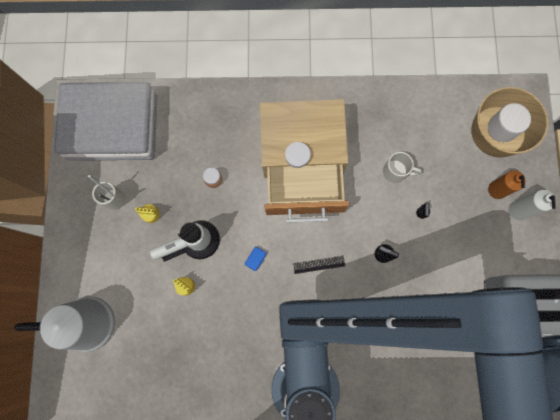

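The scene view shows the dryer with the pick at about (350,185), the nozzle at (139,237) and the drawer handle at (238,222). In the top view they are at (197,237), (386,254) and (307,217). I'll enlarge the parts that matter.

```bash
python3 - <<'E'
import cv2,numpy as np
S=cv2.imread("pics/scene0.png");T=cv2.imread("pics/top0.png")
def tile(im,x,y,w,h,k=4):
    c=cv2.resize(im[y:y+h,x:x+w],None,fx=k,fy=k,interpolation=cv2.INTER_CUBIC)
    c=np.clip(c.astype(float)*1.5+10,0,255).astype(np.uint8)
    for i in range(0,w):
        if (x+i)%10==0: cv2.line(c,(i*k,0),(i*k,6),(0,0,255),1); 
        if (x+i)%20==0: cv2.putText(c,str(x+i),(i*k,16),0,.35,(0,0,255),1)
    for j in range(0,h):
        if (y+j)%10==0: cv2.line(c,(0,j*k),(6,j*k),(0,0,255),1); 
        if (y+j)%20==0: cv2.putText(c,str(y+j),(8,j*k+4),0,.35,(0,0,255),1)
    return c
O=np.zeros((600,800,3),np.uint8)
def put(c,x,y): O[y:y+c.shape[0],x:x+c.shape[1]]=c
put(tile(S,320,132,70,90),0,0)
put(tile(T,145,212,80,55,5),285,0)
put(tile(S,120,210,40,48,5),0,362)
put(tile(T,367,238,36,30,6),205,362)
put(tile(T,260,155,95,70,4),420,280)
cv2.imwrite("pics/c1.png",O)
E
```

```text
Traceback (most recent call last):
ValueError: could not broadcast input array from shape (240,200,3) into shape (238,200,3)
```

```bash
cat > tile.py <<'E'
import cv2,numpy as np
def tile(im,x,y,w,h,k=4):
    c=cv2.resize(im[y:y+h,x:x+w],None,fx=k,fy=k,interpolation=cv2.INTER_CUBIC)
    c=np.clip(c.astype(float)*1.5+10,0,255).astype(np.uint8)
    for i in range(0,w):
        if (x+i)%10==0: cv2.line(c,(i*k,0),(i*k,6),(0,0,255),1)
        if (x+i)%20==0: cv2.putText(c,str(x+i),(i*k,16),0,.35,(0,0,255),1)
    for j in range(0,h):
        if (y+j)%10==0: cv2.line(c,(0,j*k),(6,j*k),(0,0,255),1)
        if (y+j)%20==0: cv2.putText(c,str(y+j),(8,j*k+4),0,.35,(0,0,255),1)
    return c
def sheet(parts,name):
    O=np.zeros((600,800,3),np.uint8)
    for c,x,y in parts:
        c=c[:600-y,:800-x]; O[y:y+c.shape[0],x:x+c.shape[1]]=c
    cv2.imwrite(name,O)
E
python3 - <<'E'
from tile import *
S=cv2.imread("pics/scene0.png");T=cv2.imread("pics/top0.png")
sheet([(tile(S,320,132,70,90),0,0),(tile(T,145,212,80,55,5),285,0),(tile(S,120,211,40,47,5),0,362),(tile(T,367,238,36,30,6),205,362),(tile(T,260,155,95,70,4),424,280)],"pics/c1.png")
E
```

```text
(no output)
```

View pics/c1.png

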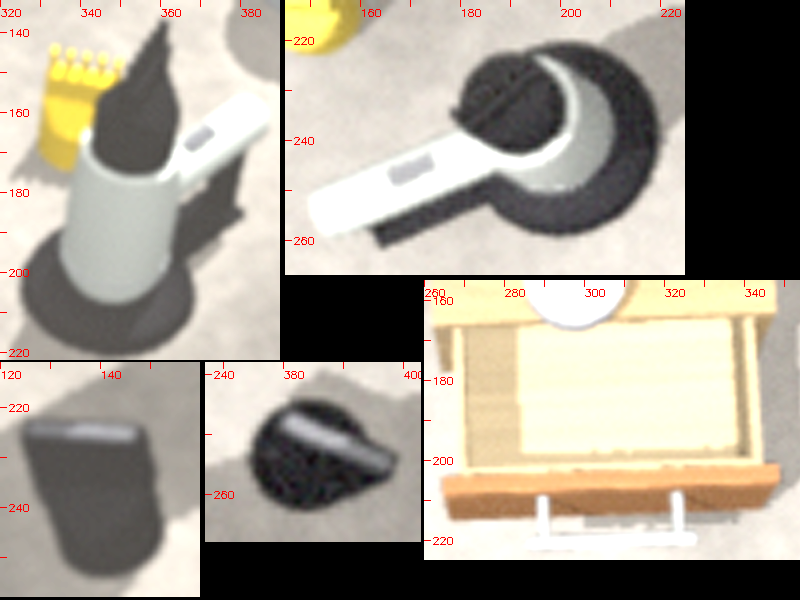

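```bash
cat > geo.py <<'E'
import numpy as np
from station import cams
I={n:cams.camera_info(n) for n in("scene","top")}
def ray(n,u,v):
    K,T=np.array(I[n]["K"]),np.array(I[n]["T"]); d=T[:3,:3]@np.linalg.inv(K)@[u,v,1]; return T[:3,3],d
def onz(n,u,v,z):
    o,d=ray(n,u,v); return o+d*(z-o[2])/d[2]
def proj(n,p):
    K,T=np.array(I[n]["K"]),np.array(I[n]["T"]); q=K@(T[:3,:3].T@(np.asarray(p)-T[:3,3])); return q[:2]/q[2]
E
python3 - <<'E'
from geo import *
from tile import *
def P(l,*a): print(l,np.round(onz(*a),3))
P("noz top a","top",380.7,247.2,.09);P("noz top b","top",398.5,254.3,.09);
P("noz sc a","scene",124.5,225,.09);P("noz sc b","scene",147,225,.09)
P("pick sc far","scene",358.5,136.5,.238);P("pick sc near","scene",343.5,155,.238)
P("pick top a","top",178.4,234.4,.238);P("pick top b","top",196,224,.238)
P("collar","top",190.6,232.6,.179);P("handle tip","top",152,253,.1)
P("fr in L","top",264.7,204.5,.131);P("fr in R","top",348.5,201.3,.131)
P("han L","top",286,220.3,.107);P("han R","top",328,219.5,.107)
S=cv2.imread("pics/scene0.png");T=cv2.imread("pics/top0.png")
g=lambda im:np.clip(255*(im/255.)**.45,0,255).astype(np.uint8)
b=lambda im:np.clip(im.astype(float)*1.5,0,255).astype(np.uint8)
# dark-stretched pick crops
d=lambda im:np.clip(im.astype(float)*2.5,0,255).astype(np.uint8)
sheet([(tile(d(S),335,132,35,48,8),0,0),(tile(d(T),172,216,38,34,9),285,0),(tile(S,185,205,120,60,4),0,390)],"pics/c2.png")
E
```

```text
noz top a [ 0.424 -0.234  0.09 ]
noz top b [ 0.402 -0.286  0.09 ]
noz sc a [ 0.401 -0.283  0.09 ]
noz sc b [ 0.421 -0.228  0.09 ]
pick sc far [0.441 0.349 0.238]
pick sc near [0.492 0.282 0.238]
pick top a [0.45  0.351 0.238]
pick top b [0.478 0.303 0.238]
collar [0.463 0.329 0.179]
handle tip [0.413 0.46  0.1  ]
fr in L [0.552 0.117 0.131]
fr in R [ 0.56  -0.136  0.131]
han L [0.508 0.053 0.107]
han R [ 0.509 -0.075  0.107]
```

View pics/c2.png

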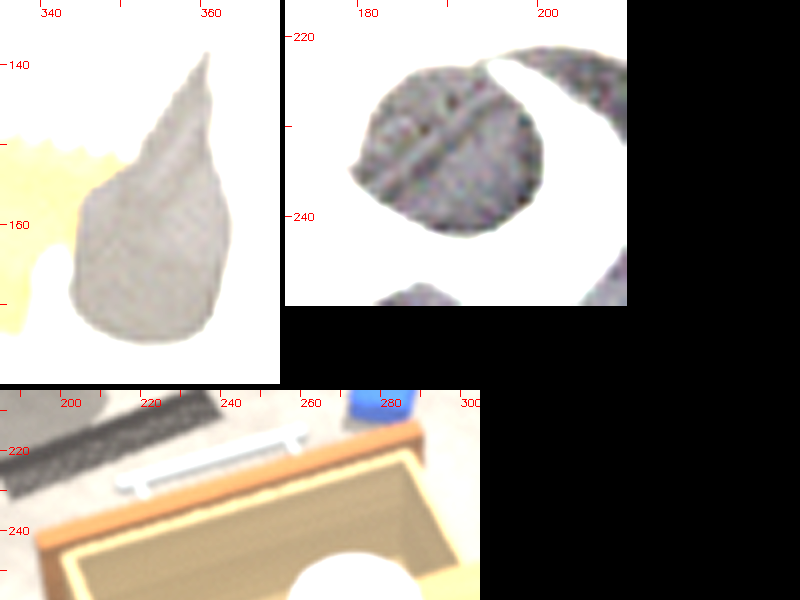

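```bash
python3 - <<'E'
from geo import *
from tile import *
from scipy.optimize import least_squares
S=cv2.imread("pics/scene0.png",0);T=cv2.imread("pics/top0.png",0)
k=6
def mask(im,x,y,w,h,th):
    c=cv2.resize(im[y:y+h,x:x+w],None,fx=k,fy=k,interpolation=cv2.INTER_CUBIC)
    n,l,st,ce=cv2.connectedComponentsWithStats((c<th).astype(np.uint8))
    return c,l,st
for n,im,b in(("scene",S,(330,130,45,55)),("top",T,(172,216,38,34))):
    x,y=b[:2]; c,l,st=mask(im,*b,100)
    print(n,im[y+b[3]//2,x:x+b[2]])
    for s in st[1:]:
        if s[4]>2000: print(np.round([x+s[0]/k-.42,x+(s[0]+s[2])/k-.42,y+s[1]/k-.42,y+(s[1]+s[3])/k-.42],1),s[4]/k/k)
    # row extents
    i={"scene":168,"top":239}[n]
    for v in range(i-16,i+12,2):
        r=c[int((v-y+.5)*k)]if 0<=v-y<b[3] else None
        if r is not None:
            z=np.where(r<100)[0]
            if len(z):print(v,np.round(x+z.min()/k-.42,1),np.round(x+z.max()/k-.42,1))
for z in(.145,.179):
  for n in("scene","top"):
    t=np.linspace(0,6.28,60); p=np.array([proj(n,[.463+.029*np.cos(a),.329+.029*np.sin(a),z]) for a in t]); print(z,n,p.min(0).round(1),p.max(0).round(1))
E
```

```text
scene [145 143 147 150 148 144 140 139 136 136 132 126 122 102  74  55  52  52
  51  49  46  48  47  48  49  47  50  52  53  53  51  53  50  63 102 139
 154 155 154 154 153 153 156 157 156]
[342.2 364.6 136.7 175.7] 552.2222222222223
[363.4 374.6 173.4 184.6] 62.02777777777778
152 348.6 362.2
154 345.9 363.1
156 343.4 363.6
158 343.2 364.1
160 343.1 364.4
162 342.9 364.2
164 342.9 363.7
166 342.7 363.1
168 342.2 362.7
170 342.7 361.9
172 344.2 361.1
174 347.2 374.4
176 371.2 374.4
178 370.9 374.4
top [148 148 146 147 148 136 111  90  48  34  35  36  34  39  41  32  27  31
  41  42  41  40  39  41  38  35  23  23  40 104 146 133 106  99  98  93
  90  78]
[177.6 209.6 219.9 249.6] 518.0833333333334
223 184.9 209.4
225 182.6 209.4
227 180.9 209.4
229 180.2 209.4
231 179.6 209.4
233 178.4 209.4
235 177.9 209.4
237 179.7 209.4
239 182.7 209.4
241 186.2 209.4
243 207.7 209.4
245 206.1 209.4
247 184.1 209.4
249 179.7 209.4
0.145 scene [340.2 162.5] [361.7 177.3]
0.145 top [183.  224.3] [202.6 243.8]
0.179 scene [341.5 153.2] [363.4 168.1]
0.179 top [180.6 222.5] [200.6 242.4]
```

Request:
{"api": "carry_out", "payload": {"targets": [[[4,-3.5,-3,0,0,-7,8.54],[8,-7,-6,0,0,-14,8.54],[46.3,-41.2,-8,0,0,-80,8.54],[46.3,-41.2,-8,0,0,-80,8.54],[46.3,-41.2,-8,0,0,-80,8.54],[46.3,-41.2,-8,0,0,-80,8.54],[46.3,-41.2,-8,0,0,-80,8.54],[46.3,-41.2,-8,0,0,-80,8.54],[46.3,-41.2,-8,0,0,-80,8.54],[46.3,-41.2,-8,0,0,-80,8.54],[46.3,-41.2,-8,0,0,-80,8.54],[46.3,-41.2,-8,0,0,-80,8.54]]]}}

```text
t: 1.1
tcp_pos: [0.4246, -0.2067, 0.3209]
tool_rot: [0.685, 0.729, -0.0, -0.0]
force: [1.0, -1.0, 0.5]
finger_gap: 1.002
gripper_force: 0.0
```

```bash
cat > go.py <<'E'
import sys
from geo import *
from station import manip
from scipy.spatial.transform import Rotation as R
def go(x,y,z,ang):
    s=manip.sense(); r=R.from_quat(s["tool_rot"]); M=r.as_matrix()
    a=np.radians(ang); tgt=R.from_matrix(np.array([[np.cos(a),np.sin(a),0],[np.sin(a),-np.cos(a),0],[0,0,-1]]))
    d=M.T@(np.array([x,y,z])-s["tcp_pos"]); rv=(r.inv()*tgt).as_rotvec(degrees=True)
    print("t",round(s["t"],2),"tcp",np.round(s["tcp_pos"],4),"xang",round(np.degrees(np.arctan2(M[1,0],M[0,0])),2),"tilt",np.round(M[:2,2],3),"F",np.round(s["force"],1),"gap",round(s["finger_gap"]*85.4,1),"gf",np.round(s["gripper_force"],1))
    print("shift cm",np.round(d*100,2),"turn",np.round(rv,1))
if __name__=="__main__": go(*map(float,sys.argv[1:]))
E
python3 - <<'E'
from geo import *
for a in((.465,.333),(.463,.333)):
  for yaw in(-57,):
    c,s=np.cos(np.radians(yaw)),np.sin(np.radians(yaw))
    for zz in(.238,.246):
      p=np.array([a[0]-.028*c,a[1]-.028*s,zz]); q=np.array([a[0]+.028*c,a[1]+.028*s,zz])
      print(a,zz,"far",proj("scene",p).round(1),proj("top",p).round(1),"near",proj("scene",q).round(1),proj("top",q).round(1))
E
python3 go.py .465 .333 .30 123
```

```text
(0.465, 0.333) 0.238 far [362.5 138. ] [176.4 234.4] near [351.3 149.5] [193.7 223.3]
(0.465, 0.333) 0.246 far [363.  135.7] [175.8 234. ] near [351.7 147.1] [193.1 222.8]
(0.463, 0.333) 0.238 far [362.2 137.6] [176.4 235.1] near [351. 149.] [193.6 224. ]
(0.463, 0.333) 0.246 far [362.6 135.2] [175.8 234.7] near [351.4 146.6] [193.1 223.5]
t 1.1 tcp [ 0.4246 -0.2067  0.3209] xang 93.53 tilt [-0.  0.] F [ 1.  -1.   0.5] gap 85.6 gf 0.0
shift cm [53.61  7.36  2.11] turn [ -0.   -0.  -29.5]
```

Request:
{"api": "carry_out", "payload": {"targets": [[[53.4,7.3,2,0,0,-29.5,8.54],[53.4,7.3,2,0,0,-29.5,8.54],[53.4,7.3,2,0,0,-29.5,8.54],[53.4,7.3,2,0,0,-29.5,8.54],[53.4,7.3,2,0,0,-29.5,8.54],[53.4,7.3,2,0,0,-29.5,8.54],[53.4,7.3,2,0,0,-29.5,8.54],[53.4,7.3,2,0,0,-29.5,8.54],[53.4,7.3,2,0,0,-29.5,8.54],[53.4,7.3,2,0,0,-29.5,8.54],[53.4,7.3,2,0,0,-29.5,8.54],[53.4,7.3,2,0,0,-29.5,8.54]]]}}

```text
t: 2.1
tcp_pos: [0.4627, 0.2915, 0.302]
tool_rot: [0.479, 0.878, -0.0, -0.0]
force: [0.7, 0.1, 0.1]
finger_gap: 0.999
gripper_force: 0.0
```

Request:
{"api": "carry_out", "payload": {"targets": [[[0,0,0,0,0,0,8.54],[0,0,0,0,0,0,8.54],[0,0,0,0,0,0,8.54]]]}}

```text
t: 2.35
tcp_pos: [0.4627, 0.2891, 0.3018]
tool_rot: [0.478, 0.878, -0.001, -0.0]
force: [-0.1, -0.3, -0.4]
finger_gap: 1.001
gripper_force: 0.0
```

```bash
python3 go.py .464 .330 .221 123
```

```text
t 2.35 tcp [0.4627 0.2891 0.3018] xang 122.84 tilt [-0.002 -0.001] F [-0.1 -0.3 -0.4] gap 85.5 gf 0.0
shift cm [3.37 2.35 8.07] turn [-0.1  0.  -0.2]
```

Request:
{"api": "carry_out", "payload": {"targets": [[[3.4,2.3,0,0,0,0,8.54],[3.4,2.3,0,0,0,0,8.54],[3.4,2.3,2,0,0,0,8.54],[3.4,2.3,4,0,0,0,8.54],[3.4,2.3,6,0,0,0,8.54],[3.4,2.3,8,0,0,0,8.54],[3.4,2.3,8,0,0,0,8.54]]]}}

```text
t: 2.93
tcp_pos: [0.4621, 0.3273, 0.2188]
tool_rot: [0.48, 0.877, -0.004, -0.003]
force: [-0.6, -0.1, -0.3]
finger_gap: 1.0
gripper_force: 0.0
```

Request:
{"api": "carry_out", "payload": {"targets": [[[0,0,0,0,0,0,3],[0,0,0,0,0,0,3],[0,0,0,0,0,0,1],[0,0,0,0,0,0,0],[0,0,0,0,0,0,0],[0,0,0,0,0,0,0],[0,0,0,0,0,0,0],[0,0,0,0,0,0,0]]], "force": 40}}

```text
t: 3.6
tcp_pos: [0.4649, 0.3306, 0.2236]
tool_rot: [0.479, 0.878, 0.001, 0.001]
force: [-0.3, -0.9, 5.7]
finger_gap: 0.174
gripper_force: 45.1
```

```bash
python3 - <<'E'
from go import *
from tile import *
go(.464,.330,.3,123)
S=cams.snapshot("scene")[:,:,::-1];T=cams.snapshot("top")[:,:,::-1]
sheet([(tile(S,290,80,110,110,5),0,0),(tile(T,150,180,80,100,3),555,0)],"pics/g1.png")
E
```

```text
t 3.6 tcp [0.4649 0.3306 0.2236] xang 122.8 tilt [0.002 0.001] F [-0.3 -0.9  5.7] gap 14.9 gf 45.1
shift cm [-0.01 -0.09 -7.65] turn [ 0.1  0.  -0.2]
```

View pics/g1.png

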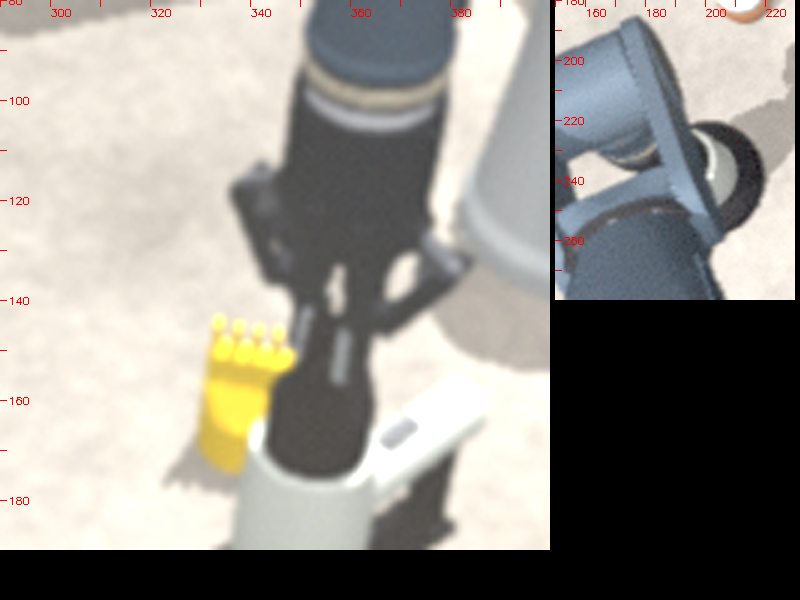

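The picture shows the fingers closed on the lip at about (355,150), with a gap of 15 mm against the 16 mm lip. Next I lift.

Request:
{"api": "carry_out", "payload": {"targets": [[[0,0,-0.5,0,0,0,0],[0,0,-1,0,0,0,0],[0,0,-2,0,0,0,0],[0,0,-3.5,0,0,0,0],[0,0,-5.5,0,0,0,0],[0,0,-8,0,0,0,0],[0,0,-10,0,0,0,0],[0,0,-12,0,0,0,0],[0,0,-12,0,0,0,0]]]}}

```text
t: 4.45
tcp_pos: [0.4662, 0.3315, 0.3475]
tool_rot: [0.479, 0.878, 0.004, 0.003]
force: [0.9, -0.0, 0.3]
finger_gap: 0.178
gripper_force: 44.3
```

```bash
python3 - <<'E'
from go import *
from tile import *
# drawer frame estimate
L=onz("top",264.7,204.5,.131);R_=onz("top",348.5,201.3,.131);hl=onz("top",286,220.3,.107);hr=onz("top",328,219.5,.107)
S0=cv2.imread("pics/scene0.png")
# scene view: inner front rim corners read from c2 sheet (tile x4, origin 185,205; sheet y 390)
f=lambda X,Y:(185+X/4,205+(Y-390)/4)
print("sc front outer L/R", onz("scene",*f(38,540),.131).round(3),onz("scene",*f(420,424),.131).round(3))
print("sc handle",onz("scene",*f(117,484),.107).round(3),onz("scene",*f(303,436),.107).round(3))
print("sc inner edge",onz("scene",*f(68,558),.131).round(3),onz("scene",*f(410,455),.131).round(3))
go(.62,-.01,.30,90)
S=cams.snapshot("scene")[:,:,::-1];T=cams.snapshot("top")[:,:,::-1]
sheet([(tile(S,310,60,90,140,4),0,0),(tile(T,150,180,110,100,4),360,0)],"pics/g2.png")
cv2.imwrite("pics/s2.png",S);cv2.imwrite("pics/t2.png",T)
E
```

```text
sc front outer L/R [ 0.552 -0.132  0.131] [0.543 0.121 0.131]
sc handle [ 0.506 -0.07   0.107] [0.508 0.054 0.107]
sc inner edge [ 0.572 -0.118  0.131] [0.565 0.105 0.131]
t 4.45 tcp [0.4662 0.3315 0.3475] xang 122.79 tilt [0.009 0.004] F [ 0.9 -0.   0.3] gap 15.2 gf 44.3
shift cm [-37.03  -5.62   4.75] turn [ 0.6 -0.1 32.8]
```

View pics/g2.png

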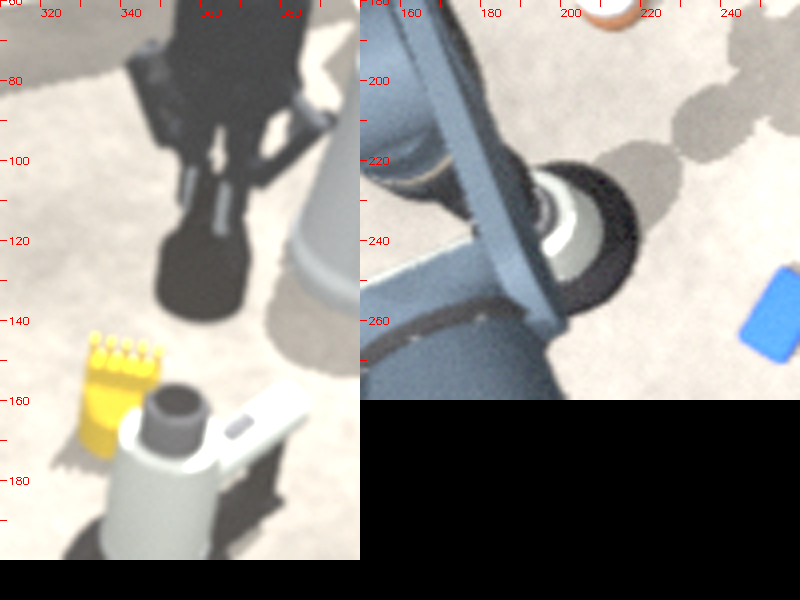

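```bash
python3 - <<'E'
from geo import *
import cv2
for u,v in((262.7,165.5),(347.7,163.7)): print("box front",onz("top",u,v,.145).round(3))
S=cv2.imread("pics/scene0.png");T=cv2.imread("pics/top0.png")
for n,im,c,rgn in(("scene",S,(273,262),30),("top",T,(298,155),22)):
    hsv=cv2.cvtColor(im,cv2.COLOR_BGR2HSV); m=(hsv[:,:,1]<45).astype(np.uint8)
    k,l,st,ce=cv2.connectedComponentsWithStats(m); i=l[c[1],c[0]]; s=st[i]; print(n,s,ce[i].round(1))
    print(" tin front pt z.175/.145",onz(n,ce[i][0],ce[i][1],.16).round(3))
# drawer back inner wall etc: blind; front inner rim strip from top: 
for v in(468,472,478): print(onz("top",424/1*0+260+(610-424)/4,155+(v-280)/4,.131).round(3))
# barrel mouth
print("barrel scene",onz("scene",354.8,160.2,.177).round(3))
E
```

```text
box front [0.67  0.122 0.145]
box front [ 0.673 -0.135  0.145]
scene [257 246  33  33 898] [273.1 261.7]
 tin front pt z.175/.145 [0.691 0.02  0.16 ]
top [285 142  26  26 529] [297.2 154.3]
 tin front pt z.175/.145 [0.7   0.017 0.16 ]
[ 0.559 -0.009  0.131]
[ 0.556 -0.009  0.131]
[ 0.551 -0.009  0.131]
barrel scene [0.462 0.337 0.177]
```

Request:
{"api": "carry_out", "payload": {"targets": [[[-3,-0.7,0,0,0,2,0],[-7,-1.5,0,0,0,6,0],[-11,-2.4,0,0,0,10,0],[-15,-3.2,0.5,0,0,14,0],[-19,-4.1,1,0,0,18,0],[-23,-5,1.5,0,0,22,0],[-27,-5.8,2,0,0,26,0],[-31,-6.7,2.5,0,0,30,0],[-35,-7.5,3,0,0,32.8,0],[-38,-8.2,4,0,0,32.8,0],[-39.3,-8.5,4.7,0,0,32.8,0],[-39.3,-8.5,4.7,0,0,32.8,0]]]}}

```text
t: 5.55
tcp_pos: [0.6048, -0.0489, 0.2916]
tool_rot: [0.709, 0.705, -0.002, -0.002]
force: [-0.9, -0.2, -1.2]
finger_gap: 0.172
gripper_force: 44.3
```

```bash
python3 - <<'E'
from go import *
from tile import *
go(.608,-.045,.2,90)
S=cams.snapshot("scene")[:,:,::-1];T=cams.snapshot("top")[:,:,::-1]
cv2.imwrite("pics/s3.png",S);cv2.imwrite("pics/t3.png",T)
sheet([(tile(S,170,130,130,150,4),0,0),(tile(T,170,215,70,65,4),520,0),(tile(S,320,140,60,70,4),520,290)],"pics/g3.png")
E
```

```text
t 5.55 tcp [ 0.6048 -0.0489  0.2916] xang 89.74 tilt [-0.006  0.001] F [-0.9 -0.2 -1.2] gap 14.7 gf 44.3
shift cm [0.38 0.38 9.16] turn [-0.3 -0.1 -0.3]
```

View pics/g3.png

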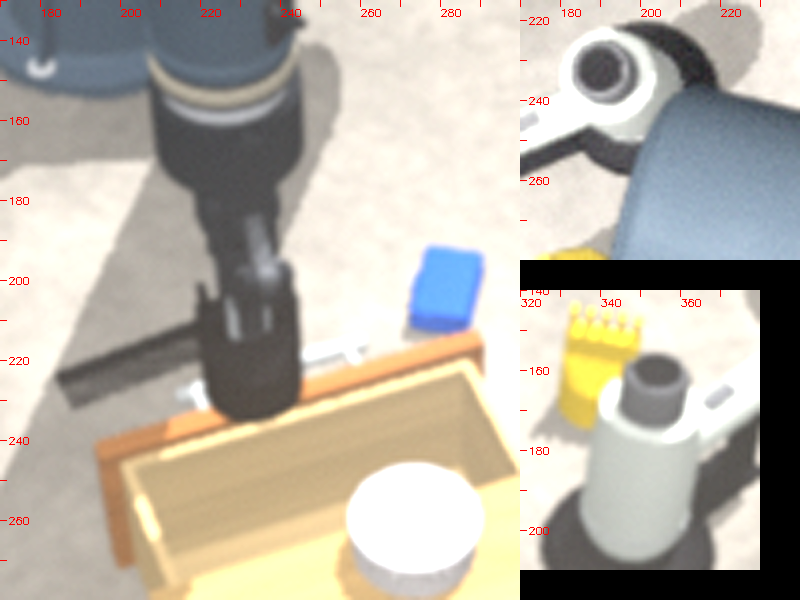

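Pick hangs upright in front of the drawer opening at scene (232,215). The bare barrel mouth is at top (190,233) and scene (354,160). Lowering into the drawer.

Request:
{"api": "carry_out", "payload": {"targets": [[[0.3,0.4,2,0,0,0,0],[0.3,0.4,5,0,0,0,0],[0.3,0.4,8,0,0,0,0],[0.3,0.4,11,0,0,0,0],[0.3,0.4,14,0,0,0,0],[0.3,0.4,16,0,0,0,0],[0.3,0.4,17,0,0,0,0],[0.3,0.4,17.5,0,0,0,0],[0.3,0.4,17.5,0,0,0,0]]]}}

```text
t: 6.4
tcp_pos: [0.6093, -0.0416, 0.1201]
tool_rot: [0.707, 0.708, -0.0, -0.001]
force: [-0.2, -0.2, -0.8]
finger_gap: 0.169
gripper_force: 44.3
```

Request:
{"api": "carry_out", "payload": {"targets": [[[0,0,0.2,0,0,0,0],[0,0,0.4,0,0,0,0],[0,0,0.6,0,0,0,0],[0,0,0.8,0,0,0,0],[0,0,0.9,0,0,0,0],[0,0,0.9,0,0,0,0]]]}}

```text
t: 6.9
tcp_pos: [0.6095, -0.0431, 0.1114]
tool_rot: [0.707, 0.707, -0.0, -0.0]
force: [-0.0, -0.9, 0.0]
finger_gap: 0.168
gripper_force: 44.3
```

```bash
python3 - <<'E'
from go import *
from tile import *
go(.608,-.045,.1,90)
S=cams.snapshot("scene")[:,:,::-1]
sheet([(tile(S,170,140,150,140,4),0,0)],"pics/g4.png")
E
```

```text
t 6.9 tcp [ 0.6095 -0.0431  0.1114] xang 89.97 tilt [-0. -0.] F [-0.  -0.9  0. ] gap 14.3 gf 44.3
shift cm [-0.19 -0.15  1.14] turn [-0.  0. -0.]
```

View pics/g4.png

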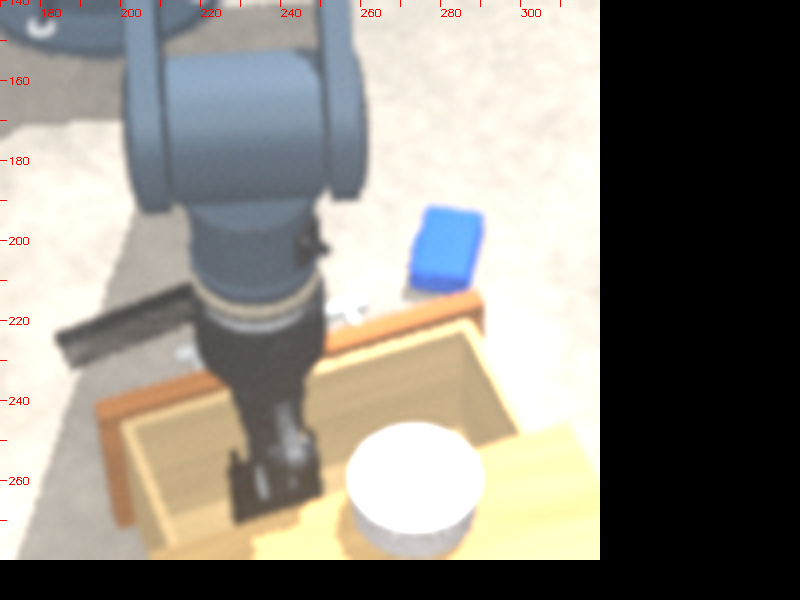

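The pick is inside the drawer at (238,262), clear of the box and tin. I lower it until contact.

Request:
{"api": "carry_out", "payload": {"targets": [[[0,0,0.3,0,0,0,0],[0,0,0.5,0,0,0,0],[0,0,0.7,0,0,0,0],[0,0,0.8,0,0,0,0],[0,0,0.9,0,0,0,0],[0,0,0.9,0,0,0,0]]]}}

```text
t: 7.45
tcp_pos: [0.6094, -0.043, 0.102]
tool_rot: [0.707, 0.707, -0.0, -0.0]
force: [0.9, -1.2, -1.1]
finger_gap: 0.174
gripper_force: 44.3
```

Request:
{"api": "carry_out", "payload": {"targets": [[[0,0,0.1,0,0,0,0],[0,0,0.2,0,0,0,0],[0,0,0.2,0,0,0,0],[0,0,0.3,0,0,0,0],[0,0,0.3,0,0,0,0]]]}}

```text
t: 7.87
tcp_pos: [0.6103, -0.0429, 0.1006]
tool_rot: [0.707, 0.707, 0.001, 0.001]
force: [-1.0, -0.1, 5.8]
finger_gap: 0.175
gripper_force: 45.1
```

Contact is 5.8 N at the expected height of 0.1006. Releasing a little, holding, then rising.

Request:
{"api": "carry_out", "payload": {"targets": [[[0,0,0,0,0,0,2.2],[0,0,0,0,0,0,3],[0,0,0,0,0,0,4],[0,0,0,0,0,0,5],[0,0,0,0,0,0,5],[0,0,0,0,0,0,5],[0,0,0,0,0,0,5],[0,0,0,0,0,0,5]]]}}

```text
t: 8.53
tcp_pos: [0.6097, -0.0431, 0.0993]
tool_rot: [0.707, 0.707, 0.0, 0.0]
force: [1.9, -0.2, 0.2]
finger_gap: 0.584
gripper_force: 0.0
```

Request:
{"api": "carry_out", "payload": {"targets": [[[0,0,-1,0,0,0,5],[0,0,-3,0,0,0,5],[0,0,-6,0,0,0,5],[0,0,-10,0,0,0,5],[0,0,-14,0,0,0,5],[0,0,-16,0,0,0,5],[0,0,-16,0,0,0,5],[-0.5,12,-16,0,0,0,0],[-0.5,21,-16,0,0,0,0],[-0.5,21,-16,0,0,0,0],[-0.5,21,-16,0,0,0,0],[-0.5,21,-16,0,0,0,0]]]}}

```text
t: 9.53
tcp_pos: [0.8185, -0.0478, 0.2589]
tool_rot: [0.707, 0.707, -0.001, -0.001]
force: [1.0, -0.3, 0.1]
finger_gap: -0.005
gripper_force: 0.0
```

```bash
python3 - <<'E'
from go import *
from tile import *
go(.45,-.01,.12,90)
S=cams.snapshot("scene")[:,:,::-1];T=cams.snapshot("top")[:,:,::-1]
cv2.imwrite("pics/s5.png",S);cv2.imwrite("pics/t5.png",T)
sheet([(tile(S,170,120,150,160,3),0,0),(tile(T,255,150,100,85,3),460,0)],"pics/g5.png")
E
```

```text
t 9.53 tcp [ 0.8185 -0.0478  0.2589] xang 89.98 tilt [-0.002  0.   ] F [ 1.  -0.3  0.1] gap -0.4 gf 0.0
shift cm [  3.75 -36.81  13.98] turn [-0.1 -0.  -0. ]
```

View pics/g5.png

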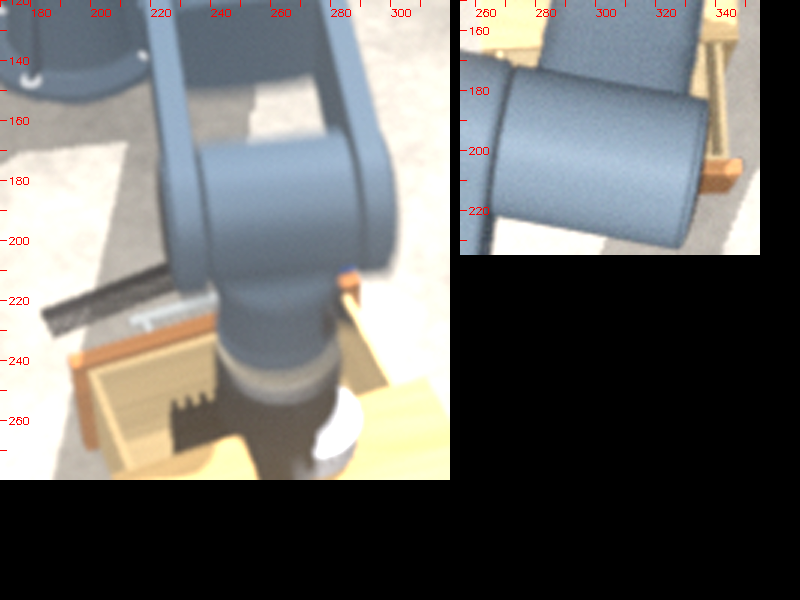

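The pick stands upright in the drawer, its teeth at scene (235,255). I'll go back in front of the handle with the fingers closed, then push it shut slowly.

Request:
{"api": "carry_out", "payload": {"targets": [[[1,-4,0,0,0,0,0],[2,-8,0,0,0,0,0],[3,-12,0,0,0,0,0],[3.8,-16,0,0,0,0,0],[3.8,-20,0,0,0,0,0],[3.8,-24,0,0,0,0,0],[3.8,-28,0,0,0,0,0],[3.8,-32,0,0,0,0,0],[3.8,-36,0,0,0,0,0],[3.8,-38.5,0,0,0,0,0],[3.8,-38.5,0,0,0,0,0]]]}}

```text
t: 10.55
tcp_pos: [0.4242, -0.0079, 0.2585]
tool_rot: [0.707, 0.707, -0.003, -0.004]
force: [-0.0, -0.1, 0.2]
finger_gap: -0.0
gripper_force: 0.0
```

Request:
{"api": "carry_out", "payload": {"targets": [[[0,0,4,0,0,0,0],[0,0,8,0,0,0,0],[0,0,12,0,0,0,0],[0,0,15,0,0,0,0],[0,0,15.8,0,0,0,0],[0,0,15.8,0,0,0,0],[0,0,15.8,0,0,0,0]]]}}

```text
t: 11.13
tcp_pos: [0.4331, -0.0099, 0.1018]
tool_rot: [0.707, 0.707, -0.0, -0.0]
force: [-0.0, -0.1, -0.4]
finger_gap: -0.002
gripper_force: 0.0
```

```bash
python3 go.py .48 -.01 .1 90
```

```text
t 11.13 tcp [ 0.4331 -0.0099  0.1018] xang 89.98 tilt [-0.  0.] F [-0.  -0.1 -0.4] gap -0.1 gf 0.0
shift cm [-0.01  4.69  0.18] turn [-0. -0. -0.]
```

Request:
{"api": "carry_out", "payload": {"targets": [[[0,1.5,0,0,0,0,0],[0,3,0,0,0,0,0],[0,4,0,0,0,0,0],[0,4.5,0,0,0,0,0],[0,5,0,0,0,0,0],[0,5.5,0,0,0,0,0],[0,6,0,0,0,0,0],[0,6.5,0,0,0,0,0],[0,7,0,0,0,0,0],[0,7.5,0,0,0,0,0],[0,8,0,0,0,0,0],[0,8.5,0,0,0,0,0]]]}}

```text
t: 12.13
tcp_pos: [0.5181, -0.0098, 0.1012]
tool_rot: [0.707, 0.707, -0.0, -0.0]
force: [-1.1, 1.6, -0.1]
finger_gap: 0.004
gripper_force: 0.6
```

Request:
{"api": "carry_out", "payload": {"targets": [[[0,0.5,0,0,0,0,0],[0,1,0,0,0,0,0],[0,1.5,0,0,0,0,0],[0,2,0,0,0,0,0],[0,2.5,0,0,0,0,0],[0,3,0,0,0,0,0],[0,3.5,0,0,0,0,0],[0,3.9,0,0,0,0,0],[0,4.2,0,0,0,0,0],[0,4.2,0,0,0,0,0]]]}}

```text
t: 12.97
tcp_pos: [0.5613, -0.0103, 0.1016]
tool_rot: [0.707, 0.707, 0.001, 0.001]
force: [-0.3, -0.7, 0.5]
finger_gap: -0.002
gripper_force: 0.0
```

```bash
python3 - <<'E'
from go import *
from tile import *
go(.58,-.01,.1,90)
S=cams.snapshot("scene")[:,:,::-1];T=cams.snapshot("top")[:,:,::-1]
cv2.imwrite("pics/s6.png",S);cv2.imwrite("pics/t6.png",T)
sheet([(tile(S,170,140,190,150,4),0,0)],"pics/g6.png")
E
```

```text
t 12.97 tcp [ 0.5613 -0.0103  0.1016] xang 89.99 tilt [ 0.002 -0.001] F [-0.3 -0.7  0.5] gap -0.1 gf 0.0
shift cm [0.03 1.87 0.16] turn [ 0.1  0.  -0. ]
```

View pics/g6.png

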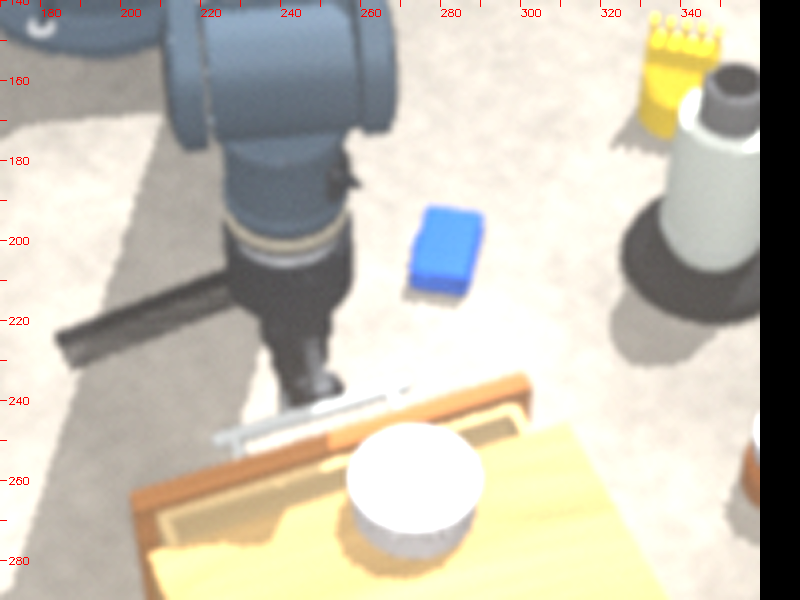

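The drawer is following the fingers, with its front at (270,255) and about 3–4 cm to go. I keep pushing gently.

Request:
{"api": "carry_out", "payload": {"targets": [[[0,0.4,0,0,0,0,0],[0,0.8,0,0,0,0,0],[0,1.2,0,0,0,0,0],[0,1.6,0,0,0,0,0],[0,2,0,0,0,0,0],[0,2.3,0,0,0,0,0],[0,2.6,0,0,0,0,0],[0,2.8,0,0,0,0,0],[0,2.8,0,0,0,0,0]]]}}

```text
t: 13.82
tcp_pos: [0.5888, -0.0101, 0.1014]
tool_rot: [0.707, 0.707, 0.0, 0.001]
force: [-0.2, 0.2, 0.3]
finger_gap: -0.0
gripper_force: 0.0
```

Request:
{"api": "carry_out", "payload": {"targets": [[[0,0.2,0,0,0,0,0],[0,0.4,0,0,0,0,0],[0,0.6,0,0,0,0,0],[0,0.8,0,0,0,0,0],[0,0.8,0,0,0,0,0]]]}}

```text
t: 14.23
tcp_pos: [0.5966, -0.0101, 0.1014]
tool_rot: [0.707, 0.707, 0.0, 0.0]
force: [-0.7, 1.0, -1.4]
finger_gap: 0.002
gripper_force: 0.1
```

Request:
{"api": "carry_out", "payload": {"targets": [[[0,0.2,0,0,0,0,0],[0,0.4,0,0,0,0,0],[0,0.6,0,0,0,0,0],[0,0.6,0,0,0,0,0]]]}}

```text
t: 14.57
tcp_pos: [0.6019, -0.0099, 0.1013]
tool_rot: [0.707, 0.707, -0.0, -0.0]
force: [-0.7, 0.5, 0.9]
finger_gap: 0.002
gripper_force: 0.6
```

Request:
{"api": "carry_out", "payload": {"targets": [[[0,0.2,0,0,0,0,0],[0,0.4,0,0,0,0,0],[0,0.5,0,0,0,0,0],[0,0.5,0,0,0,0,0]]]}}

```text
t: 14.9
tcp_pos: [0.6022, -0.0098, 0.1012]
tool_rot: [0.707, 0.707, -0.004, -0.004]
force: [-11.3, -1.9, 7.7]
finger_gap: -0.0
gripper_force: 5.2
```

```bash
python3 - <<'E'
from go import *
from tile import *
go(.58,-.01,.1,90)
S=cams.snapshot("scene")[:,:,::-1]
sheet([(tile(S,190,200,130,100,4),0,0)],"pics/g7.png")
E
```

```text
t 14.9 tcp [ 0.6022 -0.0098  0.1012] xang 90.04 tilt [-0.011  0.   ] F [-11.3  -1.9   7.7] gap -0.0 gf 5.2
shift cm [-0.02 -2.22  0.14] turn [-0.6 -0.   0. ]
```

View pics/g7.png

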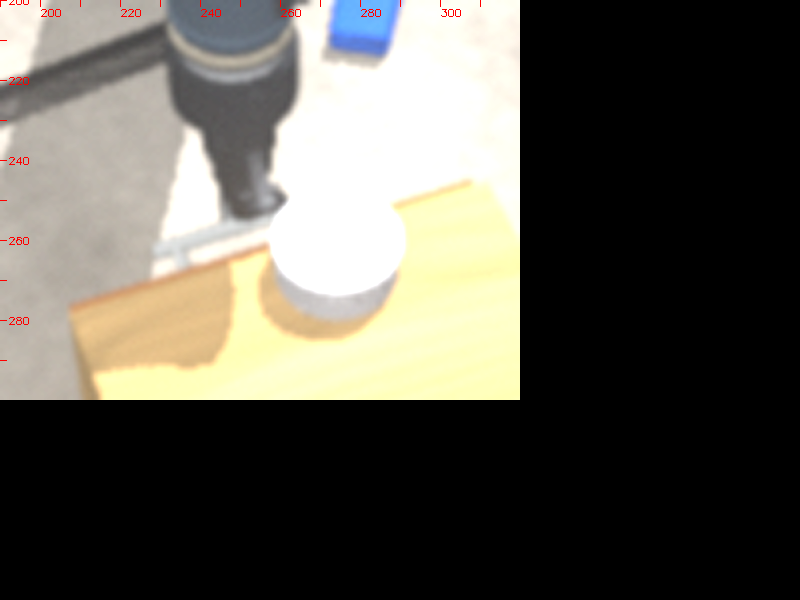

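The drawer is shut: its front is flush along (75,302)–(470,182) in the crop, and the stop gave an 11 N reaction at the same x. That crop was picture 11, one over the limit of 10. I'll use numbers only from here. Retracting.

Request:
{"api": "carry_out", "payload": {"targets": [[[0,-1.5,0,0,0,0,0],[0,-3,0,0,0,0,0],[0,-5,0,0,0,0,0],[0,-6,0,0,0,0,0],[0,-6,-4,0,0,0,0],[0,-6,-8,0,0,0,0],[0,-6,-12,0,0,0,3],[0,-6,-15,0,0,0,8.54],[-4,-9,-15,0,0,5,8.54],[-8,-12,-15,0,0,10,8.54],[-12,-14,-15,0,0,15,8.54],[-16,-14,-15,0,0,20,8.54]]]}}

```text
t: 15.95
tcp_pos: [0.4668, -0.1536, 0.2518]
tool_rot: [0.82, 0.572, -0.0, -0.001]
force: [0.7, -0.5, -0.2]
finger_gap: 0.847
gripper_force: 0.0
```

```bash
python3 go.py .412 -.258 .25 68.5
```

```text
t 15.95 tcp [ 0.4668 -0.1536  0.2518] xang 69.84 tilt [-0.001  0.001] F [ 0.7 -0.5 -0.2] gap 72.3 gf 0.0
shift cm [-11.69  -1.55   0.18] turn [-0.1 -0.   1.3]
```

Request:
{"api": "carry_out", "payload": {"targets": [[[-4,-0.5,0,0,0,1.3,8.54],[-8,-1,0,0,0,1.3,8.54],[-11.5,-1.5,0,0,0,1.3,8.54],[-11.5,-1.5,0,0,0,1.3,8.54],[-11.5,-1.5,0,0,0,1.3,8.54]]]}}

```text
t: 16.37
tcp_pos: [0.4158, -0.2591, 0.2516]
tool_rot: [0.827, 0.562, 0.0, 0.001]
force: [0.4, 0.6, 0.2]
finger_gap: 0.997
gripper_force: 0.0
```

```bash
python3 - <<'E'
from go import *
import cv2
go(.412,-.258,.08,68.5)
# barrel: dark bore hole in mouth, and grey barrel end, z .177 (unobstructed pictures)
k=8
for n,f,b in(("scene","s3",(340,148,30,25)),("scene","s6",(340,148,30,25)),("scene","s5",(340,148,30,25)),("top","t3",(182,224,18,18)),("top","t6",(182,224,18,18))):
    im=cv2.imread(f"pics/{f}.png",0); x,y,w,h=b
    c=cv2.resize(im[y:y+h,x:x+w],None,fx=k,fy=k,interpolation=cv2.INTER_CUBIC)
    for th in(70,85,130):
        q,l,st,ce=cv2.connectedComponentsWithStats((c<th).astype(np.uint8))
        if q<2: continue
        i=1+np.argmax(st[1:,4]); s=st[i]
        u,v=x+ce[i][0]/k-.44,y+ce[i][1]/k-.44
        print(n,f,th,"bbox",np.round([x+s[0]/k-.44,x+(s[0]+s[2])/k-.44,y+s[1]/k-.44,y+(s[1]+s[3])/k-.44],1),"cen",round(u,1),round(v,1),onz(n,u,v,.177).round(4))
t=np.linspace(0,6.28,60)
for n in("scene","top"):
  for r,z in((.0195,.177),(.0235,.171),(.0235,.145)):
    p=np.array([proj(n,[.463+r*np.cos(a),.332+r*np.sin(a),z]) for a in t]); print(n,r,z,p.min(0).round(1),p.max(0).round(1))
E
```

```text
t 16.37 tcp [ 0.4158 -0.2591  0.2516] xang 68.42 tilt [ 0.002 -0.001] F [0.4 0.6 0.2] gap 85.1 gf 0.0
shift cm [-0.03 -0.43 17.16] turn [ 0.1  0.  -0.1]
scene s3 70 bbox [348.6 359.3 156.4 163.2] cen 353.9 159.8 [0.4599 0.335  0.177 ]
scene s3 85 bbox [345.1 360.2 163.1 172.6] cen 352.1 168.8 [0.4898 0.3154 0.177 ]
scene s3 130 bbox [339.6 362.3 152.9 172.6] cen 352.0 163.3 [0.4706 0.3243 0.177 ]
scene s6 70 bbox [348.4 359.2 156.3 163.3] cen 353.9 159.8 [0.4598 0.335  0.177 ]
scene s6 85 bbox [345.1 360.2 163.1 172.6] cen 352.2 168.8 [0.4897 0.3155 0.177 ]
scene s6 130 bbox [339.6 362.4 152.8 172.6] cen 352.0 163.3 [0.4703 0.3243 0.177 ]
scene s5 70 bbox [348.7 359.1 156.6 163.2] cen 353.9 159.8 [0.4598 0.335  0.177 ]
scene s5 85 bbox [345.2 360.1 163.2 172.6] cen 352.0 169.2 [0.4908 0.3145 0.177 ]
scene s5 130 bbox [339.6 362.2 153.1 172.6] cen 352.1 163.5 [0.4713 0.3244 0.177 ]
top t3 70 bbox [184.3 194.8 226.7 237.2] cen 189.5 231.9 [0.4649 0.3325 0.177 ]
top t3 85 bbox [183.9 195.2 226.1 237.4] cen 189.6 231.8 [0.4652 0.3325 0.177 ]
top t3 130 bbox [182.8 199.6 224.7 240.7] cen 191.1 232.6 [0.4628 0.3279 0.177 ]
top t6 70 bbox [184.3 194.8 226.3 237.3] cen 189.5 231.9 [0.465  0.3326 0.177 ]
top t6 85 bbox [183.9 195.3 225.9 237.6] cen 189.6 231.8 [0.4652 0.3325 0.177 ]
top t6 130 bbox [182.8 199.6 224.6 240.7] cen 191.1 232.6 [0.4628 0.3279 0.177 ]
scene 0.0195 0.177 [346.  155.9] [360.7 165.9]
scene 0.0235 0.171 [344.3 156.5] [361.9 168.6]
scene 0.0235 0.145 [343.2 163.6] [360.6 175.6]
top 0.0195 0.177 [183.  225.9] [196.4 239.3]
top 0.0235 0.171 [182.  224.8] [198.2 240.9]
top 0.0235 0.145 [183.9 226.2] [199.7 242. ]
```

Request:
{"api": "carry_out", "payload": {"targets": [[[0,-0.3,3,0,0,0,8.54],[0,-0.4,6,0,0,0,8.54],[0,-0.4,9,0,0,0,8.54],[0,-0.4,12,0,0,0,8.54],[0,-0.4,15,0,0,0,8.54],[0,-0.4,16.5,0,0,0,8.54],[0,-0.4,17.2,0,0,0,8.54],[0,-0.4,17.2,0,0,0,8.54],[0,-0.4,17.2,0,0,0,8.54]]]}}

```text
t: 17.12
tcp_pos: [0.4131, -0.255, 0.0797]
tool_rot: [0.825, 0.565, 0.0, 0.0]
force: [0.1, -0.2, 0.4]
finger_gap: 1.001
gripper_force: 0.0
```

Request:
{"api": "carry_out", "payload": {"targets": [[[0,0,0,0,0,0,5],[0,0,0,0,0,0,3.5],[0,0,0,0,0,0,2.5],[0,0,0,0,0,0,1.8],[0,0,0,0,0,0,0],[0,0,0,0,0,0,0],[0,0,0,0,0,0,0],[0,0,0,0,0,0,0],[0,0,0,0,0,0,0]]], "force": 40}}

```text
t: 17.87
tcp_pos: [0.4125, -0.2557, 0.0799]
tool_rot: [0.826, 0.564, 0.0, 0.0]
force: [-1.4, -0.2, 6.0]
finger_gap: 0.176
gripper_force: 40.6
```

```bash
python3 go.py .412 -.258 .08 68.5
```

```text
t 17.87 tcp [ 0.4125 -0.2557  0.0799] xang 68.66 tilt [ 0.001 -0.001] F [-1.4 -0.2  6. ] gap 15.0 gf 40.6
shift cm [-0.23  0.04 -0.01] turn [0.  0.  0.2]
```

Request:
{"api": "carry_out", "payload": {"targets": [[[0,0,-1,0,0,0,0],[0,0,-3,0,0,0,0],[0,0,-6,0,0,0,0],[0,0,-10,0,0,0,0],[0,0,-14,0,0,0,0],[0,0,-18,0,0,0,0],[0,0,-22,0,0,0,0],[0,0,-24,0,0,0,0],[0,0,-24,0,0,0,0]]]}}

```text
t: 18.62
tcp_pos: [0.4142, -0.2571, 0.3251]
tool_rot: [0.826, 0.564, 0.001, 0.006]
force: [-0.0, -1.2, 0.2]
finger_gap: 0.182
gripper_force: 39.5
```

```bash
python3 go.py .463 .3335 .32 125
```

```text
t 18.62 tcp [ 0.4142 -0.2571  0.3251] xang 68.7 tilt [ 0.009 -0.008] F [-0.  -1.2  0.2] gap 15.5 gf 39.5
shift cm [ 5.680e+01 -1.691e+01  5.000e-02] turn [  0.4   0.6 -56.3]
```

Request:
{"api": "carry_out", "payload": {"targets": [[[2,-0.6,0,0,0,-2,0],[5.5,-1.6,0,0,0,-6,0],[9.3,-2.7,0,0,0,-10,0],[13,-3.9,0,0,0,-15,0],[17,-5,0,0,0,-20,0],[21,-6.2,0,0,0,-25,0],[25,-7.4,0,0,0,-30,0],[29,-8.6,0,0,0,-35,0],[33,-9.8,0,0,0,-40,0],[37,-11,0,0,0,-44,0],[40,-11.9,0,0,0,-48,0],[42,-12.5,0,0,0,-50,0]]]}}

```text
t: 19.62
tcp_pos: [0.447, 0.1842, 0.318]
tool_rot: [0.507, 0.862, -0.001, -0.001]
force: [0.4, 0.2, -0.4]
finger_gap: 0.179
gripper_force: 39.4
```

```bash
python3 go.py .463 .3335 .32 125
```

```text
t 19.62 tcp [0.447  0.1842 0.318 ] xang 119.01 tilt [-0.003  0.001] F [ 0.4  0.2 -0.4] gap 15.3 gf 39.4
shift cm [12.28  8.63 -0.2 ] turn [-0.1 -0.1 -6. ]
```

Request:
{"api": "carry_out", "payload": {"targets": [[[3,2.2,0,0,0,-2,0],[6,4.3,0,0,0,-4,0],[9,6.4,0,0,0,-6,0],[11.5,8,0,0,0,-6,0],[12.2,8.6,0,0,0,-6,0],[12.2,8.6,0,0,0,-6,0],[12.2,8.6,0,0,0,-6,0],[12.2,8.6,0,0,0,-6,0],[12.2,8.6,0,0,0,-6,0]]]}}

```text
t: 20.37
tcp_pos: [0.4652, 0.3279, 0.3191]
tool_rot: [0.465, 0.885, -0.001, -0.0]
force: [0.8, -0.9, -0.6]
finger_gap: 0.183
gripper_force: 39.3
```

```bash
python3 - <<'E'
from go import *
import cv2
go(.463,.3335,.26,125)
S=cams.snapshot("scene")[:,:,::-1].copy(); cv2.imwrite("pics/s8.png",S)
g=cv2.cvtColor(S,cv2.COLOR_BGR2GRAY)
p=np.array(manip.sense()["tcp_pos"]); r=p-[0,0,.08]
print("pred rim px",proj("scene",r).round(1))
t=np.linspace(0,6.28,60)
for z in(0,.034):
    q=np.array([proj("scene",r+[.029*np.cos(a),.029*np.sin(a),z]) for a in t]); print(z,q.min(0).round(1),q.max(0).round(1))
def ext(row,th,lo,hi):
    c=cv2.resize(g[row:row+1,lo:hi],None,fx=8,fy=1,interpolation=cv2.INTER_LINEAR)[0]; z=np.where(c<th)[0]
    return (round(lo+z.min()/8-.44,1),round(lo+z.max()/8-.44,1)) if len(z) else None
for row in range(112,176,3): print(row,ext(row,95,336,378),end="; ")
E
```

```text
t 20.37 tcp [0.4652 0.3279 0.3191] xang 124.58 tilt [-0.001 -0.001] F [ 0.8 -0.9 -0.6] gap 15.6 gf 39.3
shift cm [0.59 0.15 5.91] turn [-0.1  0.  -0.4]
pred rim px [355.4 143.8]
0 [344.  136.5] [366.7 151.4]
0.034 [345.5 126.2] [368.6 141.1]
112 (np.float64(351.6), np.float64(377.4)); 115 (np.float64(351.3), np.float64(374.6)); 118 (np.float64(350.8), np.float64(368.4)); 121 (np.float64(350.9), np.float64(368.2)); 124 (np.float64(350.4), np.float64(367.3)); 127 (np.float64(349.3), np.float64(367.3)); 130 (np.float64(346.6), np.float64(367.9)); 133 (np.float64(345.7), np.float64(368.3)); 136 (np.float64(345.3), np.float64(367.7)); 139 (np.float64(344.8), np.float64(367.3)); 142 (np.float64(344.7), np.float64(366.8)); 145 (np.float64(345.9), np.float64(366.1)); 148 (np.float64(348.4), np.float64(363.6)); 151 None; 154 None; 157 (np.float64(348.7), np.float64(358.1)); 160 (np.float64(346.9), np.float64(360.2)); 163 (np.float64(345.9), np.float64(359.8)); 166 (np.float64(345.3), np.float64(360.3)); 169 (np.float64(344.8), np.float64(359.8)); 172 (np.float64(347.4), np.float64(377.4)); 175 (np.float64(372.4), np.float64(377.4));
```

Request:
{"api": "carry_out", "payload": {"targets": [[[0.5,0.1,0.5,0,0,0,0],[0.5,0.1,1.5,0,0,0,0],[0.5,0.1,2.5,0,0,0,0],[0.5,0.1,3.5,0,0,0,0],[0.5,0.1,4.5,0,0,0,0],[0.5,0.1,5,0,0,0,0],[0.5,0.1,5,0,0,0,0],[0.5,0.1,5,0,0,0,0],[0.5,0.1,5,0,0,0,0]]]}}

```text
t: 21.17
tcp_pos: [0.4638, 0.3344, 0.2696]
tool_rot: [0.464, 0.886, 0.0, 0.0]
force: [0.2, -0.3, -1.1]
finger_gap: 0.178
gripper_force: 39.4
```

```bash
python3 go.py .463 .3325 .245 125
```

```text
t 21.17 tcp [0.4638 0.3344 0.2696] xang 124.68 tilt [0.001 0.   ] F [ 0.2 -0.3 -1.1] gap 15.2 gf 39.4
shift cm [-0.11 -0.17  2.46] turn [ 0.   0.  -0.3]
```

Now the rim is about 1 cm above the mouth. I descend in small steps, watching the force.

Request:
{"api": "carry_out", "payload": {"targets": [[[-0.1,-0.1,0.5,0,0,0,0],[-0.1,-0.1,0.9,0,0,0,0],[-0.1,-0.1,1.2,0,0,0,0],[-0.1,-0.1,1.5,0,0,0,0],[-0.1,-0.1,1.8,0,0,0,0],[-0.1,-0.1,1.8,0,0,0,0]]]}}

```text
t: 21.67
tcp_pos: [0.4628, 0.3327, 0.2506]
tool_rot: [0.464, 0.886, -0.001, -0.0]
force: [0.5, -0.6, -0.1]
finger_gap: 0.179
gripper_force: 39.4
```

```bash
python3 go.py .463 .3325 .23 125
```

```text
t 21.67 tcp [0.4628 0.3327 0.2506] xang 124.68 tilt [-0.001 -0.001] F [ 0.5 -0.6 -0.1] gap 15.3 gf 39.4
shift cm [-0.03  0.01  2.06] turn [-0.1 -0.  -0.3]
```

Rim at 0.1706, below the mouth, with no contact force. Continuing.

Request:
{"api": "carry_out", "payload": {"targets": [[[0,0,0.3,0,0,0,0],[0,0,0.6,0,0,0,0],[0,0,0.9,0,0,0,0],[0,0,1.2,0,0,0,0],[0,0,1.2,0,0,0,0]]]}}

```text
t: 22.08
tcp_pos: [0.4628, 0.3326, 0.2386]
tool_rot: [0.464, 0.886, -0.001, -0.0]
force: [-0.1, 0.6, -0.5]
finger_gap: 0.176
gripper_force: 39.4
```

Request:
{"api": "carry_out", "payload": {"targets": [[[0,0,0.3,0,0,0,0],[0,0,0.6,0,0,0,0],[0,0,0.9,0,0,0,0],[0,0,1.1,0,0,0,0],[0,0,1.1,0,0,0,0]]]}}

```text
t: 22.5
tcp_pos: [0.4629, 0.3327, 0.2278]
tool_rot: [0.464, 0.886, -0.0, -0.0]
force: [0.7, -0.1, -0.9]
finger_gap: 0.18
gripper_force: 39.4
```

Request:
{"api": "carry_out", "payload": {"targets": [[[0,0,0.2,0,0,0,0],[0,0,0.4,0,0,0,0],[0,0,0.4,0,0,0,0]]]}}

```text
t: 22.75
tcp_pos: [0.4634, 0.333, 0.225]
tool_rot: [0.464, 0.886, 0.0, 0.0]
force: [-0.8, 0.7, 2.3]
finger_gap: 0.183
gripper_force: 39.9
```

```bash
python3 go.py .463 .3325 .225 125
```

```text
t 22.75 tcp [0.4634 0.333  0.225 ] xang 124.68 tilt [0.001 0.   ] F [-0.8  0.7  2.3] gap 15.6 gf 39.9
shift cm [-0.02 -0.06 -0.  ] turn [ 0.1  0.  -0.3]
```

Contact starts exactly at the seat height (TCP 0.225, so rim 0.145). A little more press, then release.

Request:
{"api": "carry_out", "payload": {"targets": [[[0,0,0.2,0,0,0,0],[0,0,0.4,0,0,0,0],[0,0,0.4,0,0,0,0]]]}}

```text
t: 23.0
tcp_pos: [0.4635, 0.3331, 0.2248]
tool_rot: [0.464, 0.886, 0.001, 0.001]
force: [-6.1, -2.3, 23.1]
finger_gap: 0.181
gripper_force: 42.8
```

Request:
{"api": "carry_out", "payload": {"targets": [[[0,0,0,0,0,0,2.2],[0,0,0,0,0,0,3],[0,0,0,0,0,0,5],[0,0,0,0,0,0,8],[0,0,0,0,0,0,8],[0,0,0,0,0,0,8],[0,0,0,0,0,0,8],[0,0,0,0,0,0,8]]]}}

```text
t: 23.67
tcp_pos: [0.4631, 0.3328, 0.2201]
tool_rot: [0.464, 0.886, -0.0, -0.0]
force: [0.5, -0.5, 0.0]
finger_gap: 0.937
gripper_force: 0.0
```

Request:
{"api": "carry_out", "payload": {"targets": [[[0,0,-1,0,0,0,8],[0,0,-3,0,0,0,8],[0,0,-6,0,0,0,8],[0,0,-10,0,0,0,8],[0,0,-13,0,0,0,8],[-4,-2,-13,0,0,0,8],[-8,-4,-13,0,0,0,8],[-12,-6,-13,0,0,0,8],[-16,-6,-13,0,0,0,8],[-20,-6,-13,0,0,0,8],[-20,-6,-13,0,0,0,8],[-20,-6,-13,0,0,0,8]]]}}

```text
t: 24.67
tcp_pos: [0.5291, 0.1319, 0.351]
tool_rot: [0.466, 0.885, 0.0, 0.001]
force: [0.3, -0.9, 0.1]
finger_gap: 0.931
gripper_force: 0.0
```

```bash
python3 - <<'E'
from go import *
import cv2
go(.463,.3335,.3,125)
I0={n:cv2.imread(f"pics/{n}0.png").astype(int) for n in("scene","top")}
t=np.linspace(0,6.28,60)
for n in("scene","top"):
    S=cams.snapshot(n)[:,:,::-1].copy(); cv2.imwrite(f"pics/{n}9.png",S); g=cv2.cvtColor(S,cv2.COLOR_BGR2GRAY)
    x,y,w,h=(330,125,45,60) if n=="scene" else (170,214,42,32)
    m=(cv2.resize(g[y:y+h,x:x+w],None,fx=6,fy=6,interpolation=cv2.INTER_CUBIC)<95).astype(np.uint8)
    q,l,st,ce=cv2.connectedComponentsWithStats(m)
    for s in st[1:]:
        if s[4]>3000: print(n,"bbox",np.round([x+s[0]/6-.42,x+(s[0]+s[2])/6-.42,y+s[1]/6-.42,y+(s[1]+s[3])/6-.42],1))
    for z in(.145,.179):
        p=np.array([proj(n,[.463+.029*np.cos(a),.3325+.029*np.sin(a),z]) for a in t]); print(" pred",z,p.min(0).round(1),p.max(0).round(1))
    # bystander change check: per-object local difference
    D=np.abs(S.astype(int)-I0[n]).max(2)>60; q,l,st,ce=cv2.connectedComponentsWithStats(D.astype(np.uint8))
    print(" changed",[(tuple(s[:4])) for s in st[1:].tolist() if s[4]>60])
E
```

```text
t 24.67 tcp [0.5291 0.1319 0.351 ] xang 124.41 tilt [ 0.001 -0.   ] F [ 0.3 -0.9  0.1] gap 79.5 gf 0.0
shift cm [20.37  5.93  5.09] turn [ 0.1  0.  -0.6]
scene bbox [342.7 364.6 138.1 175.6]
 pred 0.145 [341.3 162.2] [362.8 177. ]
 pred 0.179 [342.7 152.9] [364.6 167.7]
 changed [(76, 0, 107, 76), (211, 0, 127, 72), (298, 0, 27, 6), (208, 73, 15, 9), (268, 80, 60, 73), (217, 106, 19, 20), (215, 213, 76, 28), (123, 221, 30, 32), (209, 223, 90, 45), (195, 234, 21, 10), (257, 248, 11, 21), (197, 256, 13, 19), (209, 264, 47, 33)]
top bbox [175.6 211.6 219.9 245.6]
 pred 0.145 [181.9 224.4] [201.4 243.8]
 pred 0.179 [179.4 222.5] [199.4 242.5]
 changed [(129, 147, 217, 273), (283, 165, 55, 32), (375, 245, 25, 19), (284, 286, 276, 134), (521, 312, 14, 9), (288, 317, 29, 9), (291, 364, 28, 18), (294, 380, 25, 9)]
```

The nozzle's silhouette bottom is at row 175.6; the seated pick was at 175.7, so it's home. Last check is the tin and the drawer handle.

```bash
python3 - <<'E'
from go import *
import cv2
for f in("scene0","s6","scene9"):
    im=cv2.imread(f"pics/{f}.png"); h=cv2.cvtColor(im,cv2.COLOR_BGR2HSV); k,l,st,ce=cv2.connectedComponentsWithStats(((h[:,:,1]<45)&(h[:,:,2]>120)).astype(np.uint8)); i=l[258,276]; print(f,"tin",st[i],ce[i].round(1))
im=cv2.imread("pics/scene9.png"); h=cv2.cvtColor(im,cv2.COLOR_BGR2HSV)
m=((h[:,:,0]<15)&(h[:,:,1]>120)).astype(np.uint8); m[:,:190]=0;m[:,320:]=0;m[:200]=0;m[320:]=0
for u in(212,225,240,250,295,300): print(u,np.where(m[:,u])[0])
print([onz("scene",u,v,.145).round(3).tolist() for u,v in((209,276),(305,246))])
E
```

```text
scene0 tin [257 246  33  33 889] [273.  261.6]
s6 tin [257 246  33  34 884] [273.1 261.8]
scene9 tin [     0     64    560    356 101384] [266.5 271.1]
212 []
225 []
240 []
250 []
295 []
300 []
[[0.669, -0.127, 0.145], [0.663, 0.112, 0.145]]
```

```bash
python3 - <<'E'
from go import *
import cv2
im=cv2.imread("pics/scene9.png").astype(int)
for u in(215,225,240): print(u,[(v,(im[v,u,2]-im[v,u,0])) for v in range(254,284,2)])
p=lambda x,z:proj("scene",[x,-.085,z]).round(1)
print("front top edge px if outer front at x=.637 (shut)",p(.637,.131),"box edge",p(.672,.145),"handle L if shut",proj("scene",[.608,-.07,.107]).round(1))
print("handle row profile u=234",[(v,im[v,234].sum()//3) for v in range(250,272,1)])
E
```

```text
215 [(254, np.int64(15)), (256, np.int64(15)), (258, np.int64(16)), (260, np.int64(15)), (262, np.int64(14)), (264, np.int64(15)), (266, np.int64(15)), (268, np.int64(15)), (270, np.int64(16)), (272, np.int64(17)), (274, np.int64(54)), (276, np.int64(61)), (278, np.int64(59)), (280, np.int64(62)), (282, np.int64(61))]
225 [(254, np.int64(18)), (256, np.int64(17)), (258, np.int64(17)), (260, np.int64(17)), (262, np.int64(18)), (264, np.int64(16)), (266, np.int64(17)), (268, np.int64(17)), (270, np.int64(33)), (272, np.int64(64)), (274, np.int64(61)), (276, np.int64(62)), (278, np.int64(61)), (280, np.int64(58)), (282, np.int64(58))]
240 [(254, np.int64(18)), (256, np.int64(13)), (258, np.int64(1)), (260, np.int64(1)), (262, np.int64(15)), (264, np.int64(19)), (266, np.int64(50)), (268, np.int64(59)), (270, np.int64(60)), (272, np.int64(59)), (274, np.int64(59)), (276, np.int64(60)), (278, np.int64(58)), (280, np.int64(62)), (282, np.int64(59))]
front top edge px if outer front at x=.637 (shut) [223.  263.8] box edge [227.  271.8] handle L if shut [226.1 258.8]
handle row profile u=234 [(250, np.int64(172)), (251, np.int64(174)), (252, np.int64(176)), (253, np.int64(177)), (254, np.int64(175)), (255, np.int64(174)), (256, np.int64(176)), (257, np.int64(174)), (258, np.int64(163)), (259, np.int64(147)), (260, np.int64(143)), (261, np.int64(140)), (262, np.int64(139)), (263, np.int64(141)), (264, np.int64(145)), (265, np.int64(146)), (266, np.int64(143)), (267, np.int64(131)), (268, np.int64(110)), (269, np.int64(107)), (270, np.int64(113)), (271, np.int64(117))]
```

```bash
python3 -c "
from station import sign_off
print(sign_off())"
```

```text
the job is handed in; nothing more can be done
None
```

I handed the job in at about 25 s: the pick was set down in the drawer and the drawer shut, and the big nozzle was pressed home on the barrel and released; no verdict came back, and I viewed 11 pictures, one over the limit of 10.

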